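# Fit the clean filter cassette and hold the recessed reset

## Task

The dirty cassette has been taken out of the grinding-water filter unit: seat the clean cassette (white pleats) fully home in the empty filter bay with its yellow tab in the notch of the bay's rim, and let go of it. Then take the orange-handled reset probe from the wooden rack, reach its rod down through the round hole in the black control panel and press the recessed red reset button right down. Finish still gripping the probe with the button held down, so that the filter timer clears; leave the used cassette, the flask and the wooden jaw pad where they are.

Things in the scene. Friction and masses are not known exactly. Their poses are not given: they have to be found in the camera images.
- cassette_grip (a point): Clean filter cassette, loose on the bench, 0.11-0.23 kg: blue frame 100 (x) x 56 (y) x 36 mm high, white pleats. On its top stands a grip fin 56 (x) x 14 (y) x 40 mm high, to pinch across its 14 mm from above. This point: in the fin on the centre line, 60 mm above the cassette's underside, 24 mm above the frame's top, 16 mm below the fin's top. x points to the tab, z up.
- cassette_tab (a point): Centre of the cassette's yellow locating tab (14 mm long, 18 mm wide, 10 mm high) that sticks out of one short end only; on the cassette's centre line, 57 mm from the centre towards its x, 29 mm above its underside.
- bay_floor (a point): Centre of the floor of the filter bay in the top of the green filter unit (240 x 320 mm, 110 mm high, fixed). The bay is an open pocket 106 (x) x 62 (y) mm, 34 mm deep below its bevelled grey rim. z up, x points to the rim's notch. Fully home, cassette_grip is 60 mm above this point, x along this x; the wrong way round the tab lands on the rim and the cassette stays 10 mm high.
- bay_notch (a point): Where the centre of the cassette's tab lies when the cassette is fully home: in the notch, 26 mm wide and marked yellow, in one short end of the bay's rim (57 mm from the bay's centre along its x, 29 mm above the bay's floor).
- probe_mid (a point): Centre of the upright orange handle (20 mm diameter, 60 mm long) of the reset probe, 40 g, standing loose in the wooden rack. z runs up the handle. Below the handle a flange 26 mm in diameter and 4 mm thick, then a white rod 6 mm in diameter, 60 mm long, round-ended. Its tip is 94 mm below this point, the handle's top 30 mm above.
- probe_tip (a point): Tip of the probe's rod. The rod hangs in a 10 mm hole of the fixed wooden rack (60 x 140 mm, 70 mm high), the flange resting on the rack's top: lift it straight up by 65 mm or more to clear. Two small grinding sleeves in the rack stand 36 mm above its top, 70 and 95 mm from the probe.
- reset_hole (a point): Centre of the 12 mm round hole with a yellow ring in the black control panel (12 mm thick) on the filter unit, at the panel's upper surface, 122 mm above the bench. z up. The red button lies straight below, its top 22 mm below this point. Beside it, 132 mm along the bay's x, the pump motor (88 mm in diameter) stands 75 mm above the panel, and the seated cassette's fin 42 mm above it, so carry the probe high.
- reset_button (a joint): Travel of the red reset button, in m: 0 when out, 0.008 at its stop, straight down. A spring pushes it back with 1.5 N at first touch rising to 5 N at the stop.
- used_grip (a point): Bystander: the used cassette, same shape with brown pleats, lying in an aluminium drip tray (150 x 110 x 24 mm). The point is 60 mm above its underside. To be left alone.
- flask_mid (a point): Bystander: a blue round glass flask, 90 mm in diameter, 132 mm high, standing on the bench; the point is half-way up. To be left alone.
- pad_mid (a point): Bystander: a wooden vice jaw pad, 130 x 85 x 22 mm, lying flat on the bench; the point is its centre. To be left alone.
Not all that is in view belongs to the job. What is meant by the part that bears probe_mid is not grey, and is the smaller of those in its own colour.

How it is judged:
By the outcome, as a careful person would: the job done as asked, in the order asked, and still so for the second after the job is handed in, while the arm keeps its last pose, push and grip.
It also fails if it takes over 54 s, if anything falls off the work surface, if the arm or the gripper's body presses on something with over 40 N, if the wrist force passes 120 N, or if a joint passes its speed limit or range.

## Robot

A 6-joint arm with a two-finger parallel gripper is mounted at the origin on the work surface. World frame = base frame: x ahead of the robot, y to its left, z up, the work surface at z = 0. Lengths are in mm, angles in rad, forces in N, time in s.
With the tool pointing down it reaches from about 300 to 775 mm from the base axis. Payload 14.6 kg.
Tool frame: the origin (TCP) lies on the centre line of the jaws, within the pads' length; the fingertips stand 19 mm ahead of it and the grasp point (between the pads) is the TCP (bot.tip_reach is the distance from the TCP to the fingertips, in mm); z points along the fingers, y is the line along which they close (so a half turn about z gives the same grasp; the last joint's range is limited). The gripper opens to 85 mm and grips with 20 to 120 N. Pads are 22 mm wide; open, the fingers measure 114 mm over their backs; the gripper's body (76 mm by 85 mm) begins 54 mm behind the grasp point. The pads swing forward as they close: fully open they stand 13 mm farther back than shut.
Start: joints at [1.086, 0.3, 1.521, -0, 1.321, -0.067], TCP at [223.159, 502.682, 250.281] pointing down, gripper open.
Joint ranges: [-3.03, 3.03], [-0.79, 2.21], [0.23, 2.52], [-1.04, 4.18], [0, 3.07], [-2.55, 2.55]. Speed limits (rad/s): [2.22, 2.22, 2.57, 3.14, 3.14, 3.14].

## Interface

Orientations are given as a unit quaternion [w, x, y, z].
In Python, from rig import bot gives the robot as it stands. Calls block until the motion is done:
- bot.move_to(position, orientation): joint-space move of the TCP to a pose.
- bot.servo_line(position, attitude=None, speed=150, until_force=None): straight line of the TCP; attitude=None keeps the orientation; speed is the mean speed in mm/s. With until_force (N) it stops when the force on the tool has changed by that much, and returns True; else False.
- bot.move_joints(angles): joint-space move.
- bot.move_gripper(opening, grip_force=None): finger opening in mm; grip_force is the grip in N (None keeps the last); returns when the fingers have stopped.
- bot.dwell(seconds).
- bot.ik(position, orientation): joint angles nearest the present ones, or None.
- bot.read_state(): the state.
- bot.read_camera(name): name is "side" or "top" or "wrist"; returns a dict with "image" (400x640x3 uint8, blue, green, red), "depth" (400x640 float32, mm along the optical axis (not along the pixel's ray), 0 where there is no reading), "fovy" (degrees; the focal length in pixels is half the picture's height over the tangent of half this angle, whatever the lens; pixels are square), "cx", "cy" (the principal point, pixels), "eye" and "attitude" of the camera in the world; the wrist camera has in their place "mount" (4x4, takes a point from camera to tool coordinates, whose origin is the TCP and whose axes are the flange's). Camera axes: x right, y down, z forward; pixel columns grow to the right and rows downward; lengths in mm; the calibration is good to about 2 mm. A picture is of the moment at which its call begins: read the wrist's pose just before it.
A pose or a line that the arm cannot do raises bot.MotionError and nothing moves.
- bot.finish_job(): hands the job in; it is judged then, once.
The state is a dict: "clock": time; "joint_positions": joint angles; "qvel": joint speeds; "effort": joint torques, N m; "ee_pos": TCP position; "tool_rot": TCP orientation; "ft_force": force on the tool from outside, world axes, zero at the start; "moment": the same for the moment, N m; "grip_width": finger opening in mm; "grip_force": force on a finger pad.
Only numpy, scipy, OpenCV 4.12 (cv2) and the standard library are available. Lean on these libraries where they do the work, as an engineer would, in place of code of your own. Each camera call takes 0.05 s, during which the arm holds its last target. There are 200 camera calls.

## Working session

There is one attempt and no reset: what is moved stays moved. The work goes in short steps, each a Python script; the robot and the scene stay as the last script left them, time stands still between calls to the robot, and variables do not carry over. Pictures are saved under pics/ and viewed, at most 10 in all, crops included, and the job is handed in when it is done.

```bash
mkdir -p pics; ls; cat > h.py <<'E'
import numpy as np, cv2, pickle
from scipy.spatial.transform import Rotation as R
from rig import bot
def rot(q): return R.from_quat(np.roll(q,-1)).as_matrix()
def grab(name):
    s=bot.read_state(); c=bot.read_camera(name)
    if 'mount' in c:
        M=np.array(c['mount']); T=np.eye(4); T[:3,:3]=rot(s['tool_rot']); T[:3,3]=s['ee_pos']
        W=T@M
        c['Rw'],c['ew']=W[:3,:3],W[:3,3]
    else:
        a=np.array(c['attitude']); c['Rw']=rot(a) if a.size==4 else a; c['ew']=np.array(c['eye'])
    c['f']=200/np.tan(np.radians(c['fovy'])/2); return c
def ray(c,u,v):
    d=np.array([(u-c['cx'])/c['f'],(v-c['cy'])/c['f'],1]); return c['Rw']@d
def plane(c,u,v,z):
    d=ray(c,u,v); return c['ew']+d*(z-c['ew'][2])/d[2]
def cloud(c):
    v,u=np.mgrid[0:400,0:640]
    d=np.stack([(u-c['cx'])/c['f'],(v-c['cy'])/c['f'],np.ones(u.shape)],-1)*c['depth'][...,None]
    return d@c['Rw'].T+c['ew']
def down(yaw):  # tool z down, tool y along (yaw) direction in world xy
    y=np.array([np.cos(yaw),np.sin(yaw),0]); z=np.array([0,0,-1.]); x=np.cross(y,z)
    return np.roll(R.from_matrix(np.c_[x,y,z]).as_quat(),1)
E
python3 - <<'E'
from h import *
for n in ('top','side','wrist'):
    c=grab(n); cv2.imwrite(f'pics/{n}0.png',c['image']); pickle.dump(c,open(f'{n}0.pkl','wb'))
    print(n,c['ew'],c['Rw'].round(3).tolist(),c['fovy'],c['cx'],c['cy'],[k for k in c])
print(bot.read_state())
E
```

```text
pics
top [ 291.62217299  -78.20097322 1393.88748051] [[-0.023, -0.987, 0.158], [-1.0, 0.022, -0.007], [0.004, -0.158, -0.987]] 52.51648968227698 320.4147943550768 188.87516275997814 ['image', 'depth', 'fovy', 'cx', 'cy', 'eye', 'attitude', 'Rw', 'ew', 'f']
side [ 310.63906713 -790.40613653  955.1928936 ] [[0.977, -0.153, 0.152], [-0.215, -0.741, 0.636], [0.015, -0.654, -0.756]] 52.586256552425404 320.06031338035973 198.28096863556036 ['image', 'depth', 'fovy', 'cx', 'cy', 'eye', 'attitude', 'Rw', 'ew', 'f']
wrist [160.05165822 531.19835273 372.60901784] [[0.406, 0.88, 0.246], [0.914, -0.391, -0.109], [-0.0, 0.269, -0.963]] 65.59942186999695 321.1808785809847 196.6330278700912 ['image', 'depth', 'fovy', 'cx', 'cy', 'mount', 'Rw', 'ew', 'f']
{'clock': 0.15, 'joint_positions': array([ 1.08642315e+00,  3.00351060e-01,  1.52144189e+00,  3.09873806e-05,
        1.32069744e+00, -6.65919095e-02]), 'qvel': array([ 0.00064318, -0.00204001, -0.00070629, -0.00107334,  0.00054862,
       -0.00029662]), 'effort': array([-3.04100604e-04, -5.43669927e+01, -3.61888897e+01, -6.96666507e-05,
        3.10205571e-03, -3.91774370e-05]), 'ee_pos': array([223.07054025, 502.55550174, 249.84604174]), 'tool_rot': array([-1.36540434e-04,  2.07378516e-01,  9.78260676e-01, -4.27857637e-04]), 'ft_force': array([-0.38438656,  0.44768737, -0.12031681]), 'moment': array([0.03366168, 0.03318561, 0.02522481]), 'grip_force': 0.0, 'grip_width': 85.29016513592738}
```

View pics/top0.png

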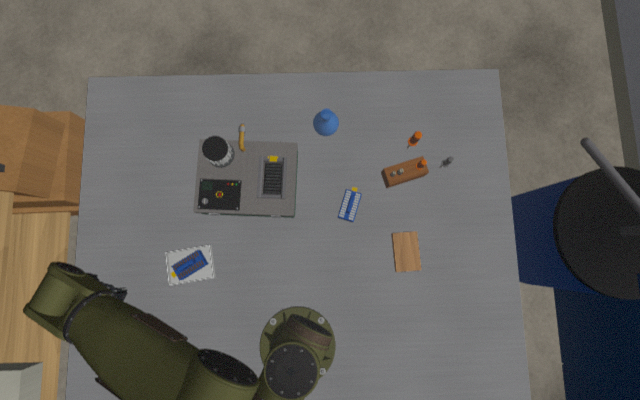

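View pics/side0.png

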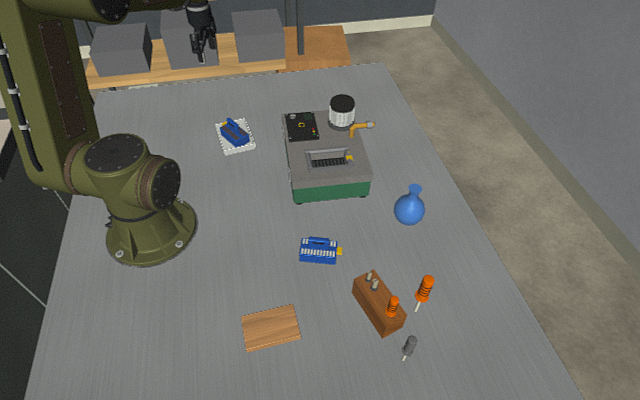

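The top view shows:
- clean cassette (349,205), tab (354,189)
- bay (272,176), yellow notch (273,158), so the notch points to +x
- reset hole (219,195)
- rack (405,172)
- used cassette (190,265)

Candidates for the probe, in side-view pixels: small orange in the rack (393,306), larger orange lying outside it (426,288), and a grey one (410,346). The small orange one in the rack fits the description. I'll check it from close up.

```bash
python3 - <<'E'
from h import *
c=pickle.load(open('top0.pkl','rb'))
for n,u,v,z in [('cass',349,205,36),('tab',354,189,29),('bay',272,176,110),('notch',273,158,105),('hole',219,195,122),('probe',423,162,120),('flask',326,122,60),('motor',216,150,190)]:
    print(n,plane(c,u,v,z).round(0), c['depth'][v,u])
side=pickle.load(open('side0.pkl','rb'))
cr=side['image'][255:375,340:460]
cv2.imwrite('pics/crop.png',cv2.resize(cr,None,fx=5,fy=5,interpolation=cv2.INTER_CUBIC))
E
```

```text
cass [ 452. -183.   36.] 1331.2776
tab [ 507. -203.   29.] 1383.6545
bay [543.  68. 110.] 1329.8984
notch [604.  65. 105.] 1316.0958
hole [483. 234. 122.] 1305.4364
probe [ 576. -420.  120.] 1291.328
flask [ 737. -112.   60.] 1355.8826
motor [612. 229. 190.] 1234.6
```

View pics/crop.png

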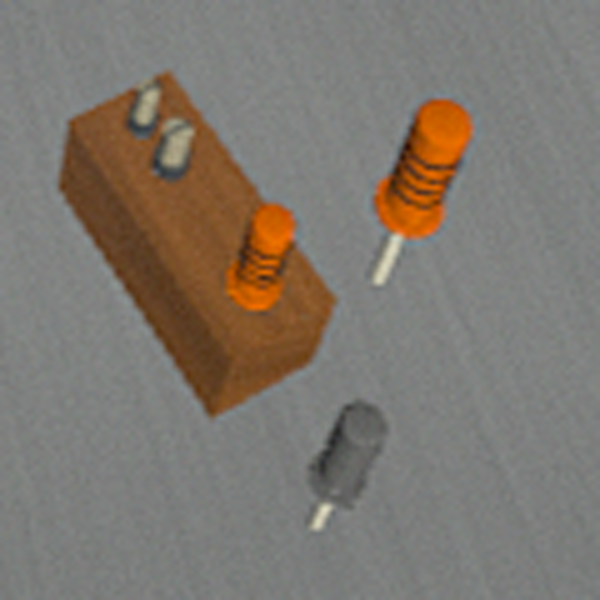

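The small orange probe in the rack at crop (262,255) is the target. The larger orange one (425,170) and the grey one (350,450) are decoys outside the rack. Next, close wrist views of the unit, cassette and rack.

```bash
python3 - <<'E'
from h import *
for n,p,y in [('unit',(470,140,280),1.5),('cass',(450,-175,200),1.22),]:
    bot.move_to(p,down(y)); bot.dwell(0.15)
    c=grab(n and 'wrist'); pickle.dump(c,open(n+'.pkl','wb')); cv2.imwrite(f'pics/{n}.png',c['image'])
    print(bot.read_state()['clock'],c['ew'])
im=[cv2.imread(f'pics/{n}.png') for n in('unit','cass')]
cv2.imwrite('pics/unit2.png',cv2.resize(im[0],(800,500)));cv2.imwrite('pics/cass2.png',cv2.resize(im[1],(800,500)))
E
```

```text
1.9667 [401.06639735 146.18254706 402.76432108]
3.4 [ 385.54169597 -149.9211788   323.06907731]
```

View pics/unit2.png

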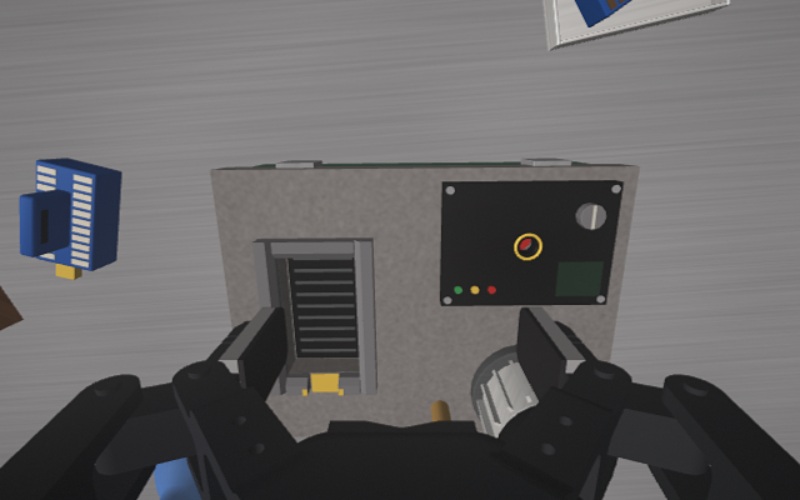

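View pics/cass2.png

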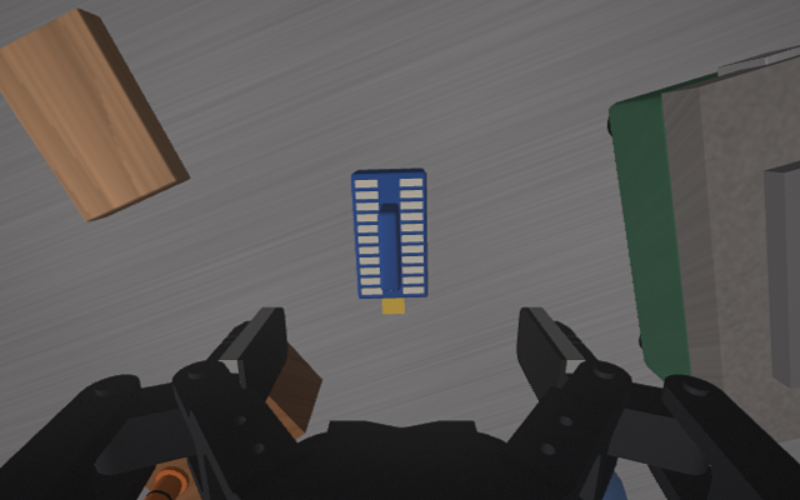

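The unit view (800 px scale) shows the bay pocket at about (323,310), the yellow notch at (325,383) and the ring at (528,247). The cassette view shows the cassette at (391,235) with its tab at (393,306), so it lies almost along the tool axis. Next I'll turn these into measured positions.

```bash
python3 - <<'E'
from h import *
c=pickle.load(open('unit.pkl','rb')); P=cloud(c); im=c['image']; hsv=cv2.cvtColor(im,cv2.COLOR_BGR2HSV)
# ring
y=cv2.inRange(hsv,(18,120,90),(35,255,255)); 
n,l,s,ce=cv2.connectedComponentsWithStats(y)
for i in range(1,n):
    if s[i,4]>25:
        u,v=ce[i]; print('yel',s[i],ce[i].round(1)*1.25,np.median(P[l==i],0).round(1))
yr=(y>0); yr[:, :395]=0; yr[:,450:]=0; yr[:170]=0; yr[225:]=0
pts=np.argwhere(yr)[:,::-1].astype(np.float32); e=cv2.fitEllipse(cv2.convexHull(pts)); print('ring',e,plane(c,*e[0],122).round(1))
# bay: z maps along scan line
print('z unit top',np.median(P[140:170,260:330,2]).round(1),'panel',np.median(P[150:160,365:400,2]).round(1), 'panel pts',np.median(P[220:235,420:440,2]))
for v in (225,250): print('row',v,[(u,*P[v,u].round(0)[[1,2]]) for u in range(196,306,3)])
for u in (250,270): print('col',u,[(v,*P[v,u].round(0)[[0,2]]) for v in range(184,320,4)])
c=pickle.load(open('cass.pkl','rb')); P=cloud(c); hsv=cv2.cvtColor(c['image'],cv2.COLOR_BGR2HSV)
reg=np.zeros((400,640),bool); reg[120:270,260:360]=1
m=reg&(P[...,2]>28)&(P[...,2]<45); r=cv2.minAreaRect(P[m][:,:2].astype(np.float32)); print('frame top',r,np.median(P[m][:,2]))
m=reg&(P[...,2]>68); r=cv2.minAreaRect(P[m][:,:2].astype(np.float32)); print('fin top',r,np.median(P[m][:,2]),m.sum())
# colour: white pleats symmetric
w=(reg&(hsv[...,1]<60)&(hsv[...,2]>150)); q=np.argwhere(w)[:,::-1]
g=np.array([plane(c,u,v,36)[:2] for u,v in q],np.float32); print('pleats',cv2.minAreaRect(g))
t=reg&(cv2.inRange(hsv,(18,120,90),(35,255,255))>0); q=np.argwhere(t)[:,::-1].mean(0); print('tab',q,plane(c,*q,34))
E
```

```text
yel [411 186  23  22 177] [527.75  246.125] [486.  235.6 122.1]
yel [ 45 211  15  13 146] [ 64.875 271.125] [ 507.  -201.    32.4]
yel [376 229   8   6  38] [474.375 289.5  ] [518.4 194.8 122.8]
yel [249 299  26  17 338] [325.5   382.875] [601.4  66.1 109.5]
yel [345 322   7  15  42] [434.5   412.625] [628.9 158.4 124. ]
ring ((422.06805419921875, 196.96923828125), (21.395946502685547, 23.303560256958008), 68.3501205444336) [486.5 235.6 122. ]
z unit top 109.1 panel 121.2 panel pts 121.28569605709342
row 225 [(196, np.float64(13.0), np.float64(108.0)), (199, np.float64(16.0), np.float64(109.0)), (202, np.float64(19.0), np.float64(109.0)), (205, np.float64(22.0), np.float64(108.0)), (208, np.float64(30.0), np.float64(121.0)), (211, np.float64(32.0), np.float64(120.0)), (214, np.float64(36.0), np.float64(122.0)), (217, np.float64(38.0), np.float64(119.0)), (220, np.float64(40.0), np.float64(117.0)), (223, np.float64(41.0), np.float64(111.0)), (226, np.float64(41.0), np.float64(102.0)), (229, np.float64(40.0), np.float64(93.0)), (232, np.float64(42.0), np.float64(88.0)), (235, np.float6
[... 5439 characters left out ...]
4(592.0), np.float64(106.0)), (300, np.float64(595.0), np.float64(109.0)), (304, np.float64(599.0), np.float64(111.0)), (308, np.float64(605.0), np.float64(109.0)), (312, np.float64(609.0), np.float64(111.0)), (316, np.float64(615.0), np.float64(109.0))]
frame top ((459.2555847167969, -185.11087036132812), (56.07318115234375, 113.95787811279297), 71.54692077636719) 35.43471767057855
fin top ((430.486328125, -174.7871551513672), (15.166641235351562, 101.60380554199219), 69.53607177734375) 74.85482700306665 1134
pleats ((452.67034912109375, -182.99557495117188), (48.8774528503418, 89.82130432128906), 71.70642852783203)
tab [314.215311   244.54545455] [ 506.50177017 -201.18932096   34.        ]
```

```bash
python3 - <<'E'
from h import *
c=pickle.load(open('unit.pkl','rb')); P=cloud(c)
v,u=np.mgrid[0:400,0:640]; X,Y,Z=P[...,0],P[...,1],P[...,2]
box=(X>460)&(X<615)&(Y>15)&(Y<135)
L=box&(Z>92)&(Z<108)&(Y<50)&(X<588)&(X>490)&(u>215)&(u<245)
F=box&(Z>91)&(Z<105)&(X>585)&(X<600)&(Y>48)&(Y<92)&(v>286)
fit=lambda a,b:np.polynomial.Polynomial.fit(a,b,1).convert().coef
from scipy.stats import theilslopes
for n,m,ab in (('left',L,0),('far',F,1)):
    a=P[m][:,ab];b=P[m][:,1-ab]; r=theilslopes(b,a); print(n,m.sum(),r[0],r[1],np.std(b-r[0]*a-r[1]))
    if ab==0: l=r
    else: f=r
# right rim: outer/inner edges per row
o=[];i=[]
for r in range(205,290,3):
    k=np.where(box[r]&(Z[r]>119.8)&(Y[r]>90))[0]
    if len(k)>3: i.append(P[r,k[0],:2]);o.append(P[r,k[-1],:2])
for n,a in(('rin',i),('rout',o)): a=np.array(a); t=theilslopes(a[:,1],a[:,0]); print(n,len(a),t[0],t[0]*540+t[1])
lo=[]
for r in range(205,240,3):
    k=np.where(box[r]&(Z[r]>119.8)&(Z[r]<125)&(Y[r]<50))[0]
    if len(k)>3: lo.append(P[r,k[0],:2])
lo=np.array(lo); t=theilslopes(lo[:,1],lo[:,0]); print('lout',t[0],t[0]*540+t[1])
print('left at 540',l[0]*540+l[1],'far at 70',f[0]*70+f[1])
nn=box&(Z>119.5)&(Z<124)&(X<488)&(Y>45)&(Y<95); print('near rim x', np.percentile(X[nn],[1,99]), Y[nn].mean())
fl=box&(Z>85)&(Z<90)&(Y>50)&(Y<90)&(X>500)&(X<585);print('floor',np.median(Z[fl]),'rim',np.median(Z[nn]))
# panel quad angle
pm=(abs(Z-121.7)<1.6)&(X<540)&(Y>150)&(Y<330); print('panel',cv2.minAreaRect(P[pm][:,:2].astype(np.float32)))
E
```

```text
left 386 -0.061414112858973684 71.8435404686376 0.2234406873651207
far 273 0.06364169791331079 586.9442039425477 0.4355318829650355
rin 29 0.0918493458881663 110.04711145492334
rout 29 -0.06269237711229138 114.19788077832715
lout -0.0618631093308214 25.205049613457092
left at 540 38.679919524791806 far at 70 591.3991227964794
near rim x [470.22836763 482.6202475 ] 70.03627376448792
floor 87.64684484115494 rim 120.89548413321427
panel ((486.7153015136719, 236.44195556640625), (130.4319305419922, 96.5089340209961), 86.46906280517578)
```

```bash
python3 - <<'E'
from h import *
q=down(-0.321+np.pi/2); b=np.array([452.6,-182.9])
bot.move_to([*b,130],q); bot.move_gripper(45,40)
print(bot.servo_line([*b,62],speed=80,until_force=8))
bot.move_gripper(0,40); s=bot.read_state(); print(s['ee_pos'],s['grip_width'],s['grip_force'],s['clock'])
bot.servo_line([*b,230],speed=150); s=bot.read_state(); print(s['grip_width'],s['grip_force'],s['ft_force'])
q2=down(-0.0622+np.pi/2); bot.move_to([538.5,69.8,230],q2)
bot.servo_line([538.5,69.8,190],speed=100); bot.dwell(.2)
c=grab('wrist'); cv2.imwrite('pics/above.png',c['image']); pickle.dump(c,open('above.pkl','wb'))
s=bot.read_state(); print(s['ee_pos'],s['ft_force'],s['clock'])
c=grab('side'); cv2.imwrite('pics/above_s.png',c['image'][80:220,250:420])
E
python3 -c "
import cv2;a=cv2.imread('pics/above.png');b=cv2.resize(cv2.imread('pics/above_s.png'),(243,200),interpolation=2)
a[0:200,0:243]=b;cv2.imwrite('pics/above2.png',a)"
```

```text
False
[ 452.62250408 -182.92784541   62.12084679] 13.79629668685149 43.18295359611511 5.6333
13.161523454310371 42.91374385356903 [ 0.11778547  0.19007859 -1.82854851]
[538.68998204  69.78555521 190.5792241 ] [-0.32806642  0.59570564 -1.29656759] 8.7417
```

View pics/above2.png

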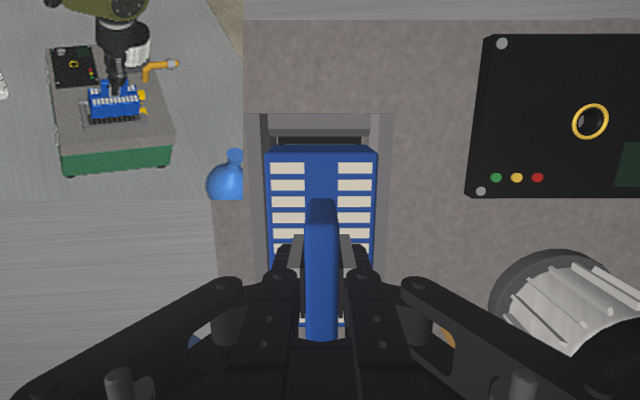

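The cassette is held squarely above the bay: blue frame at columns 265–378, pocket at 260–370. I'll check its in-hand pose and lower with force feedback.

```bash
python3 - <<'E'
from h import *
c=pickle.load(open('above.pkl','rb')); P=cloud(c); v,u=np.mgrid[0:400,0:640]
m=(abs(P[...,2]-164.5)<4)&(u>250)&(u<395)&(v>140)&(v<230)
a=-0.0622; T=np.array([[np.cos(a),np.sin(a)],[-np.sin(a),np.cos(a)]])
L=(P[m][:,:2]-[538.69,69.79])@T.T
print('local extents',np.percentile(L,[0.5,99.5],axis=0),np.median(P[m][:,2]))
for lo,hi in((-47,-40),(-38,-30)): k=L[(L[:,0]>lo)&(L[:,0]<hi),1]; print(lo,np.percentile(k,[1,99]))
d=m&(P[...,2]>0); print(m.sum())
t=bot.servo_line([538.5,69.8,149],speed=60,until_force=12); s=bot.read_state(); print(t,s['ee_pos'],s['ft_force'],s['clock'])
E
```

```text
local extents [[-49.48234068 -26.64088341]
 [-10.07457226  28.40533232]] 164.1691624416406
-47 [-26.19484673  27.97311288]
-38 [-26.21856494  28.01677934]
7720
True [537.85813196  69.42917252 149.94949756] [-2.61575776 -2.15140534  6.46536542] 9.4333
```

```bash
python3 - <<'E'
from h import *
bot.servo_line([537.9,69.5,147.5],speed=30,until_force=12); s=bot.read_state(); print(s['ee_pos'],s['ft_force'])
bot.move_gripper(45); bot.dwell(.1); p=bot.read_state()['ee_pos']
bot.servo_line([p[0],p[1],260],speed=180); bot.dwell(.1)
c=grab('wrist'); cv2.imwrite('pics/seat.png',c['image']); P=cloud(c)
v,u=np.mgrid[0:400,0:640]; a=-0.0622; T=np.array([[np.cos(a),np.sin(a)],[-np.sin(a),np.cos(a)]])
L=(P[...,:2]-[538.5,69.8])@T.T
m=(abs(L[...,0])<26)&(abs(L[...,1])<5)&(P[...,2]<180)&(P[...,2]>150); print('fin top z (want 163.7)',np.median(P[m][:,2]),m.sum())
m=(abs(L[...,0]+35)<12)&(abs(L[...,1])<20)&(P[...,2]<150); print('frame top (want 123.7)',np.median(P[m][:,2]),m.sum())
y=cv2.inRange(cv2.cvtColor(c['image'],cv2.COLOR_BGR2HSV),(18,120,90),(35,255,255)); k=(y>0)&(abs(L[...,0]-57)<12)&(abs(L[...,1])<20); print('tab',L[k].mean(0) if k.any() else 0,np.median(P[k][:,2]) if k.any() else 0,k.sum())
h=(y>0)&(P[...,2]>118)&(P[...,2]<126)&(abs(P[...,0]-486.5)<16)&(abs(P[...,1]-235.6)<16)
q=np.argwhere(h)[:,::-1].astype(np.float32); e=cv2.fitEllipse(cv2.convexHull(q)); print('ring',plane(c,*e[0],121.8))
print(bot.read_state()['clock'])
# probe
bot.move_to([520,-370,270],down(.8)); bot.dwell(.15)
c=grab('wrist'); cv2.imwrite('pics/rack.png',c['image']); pickle.dump(c,open('rack.pkl','wb')); print(bot.read_state()['clock'])
E
python3 -c "
import cv2;a=cv2.imread('pics/seat.png')[:, 140:500];b=cv2.imread('pics/rack.png')
cv2.imwrite('pics/sr.png',cv2.hconcat([cv2.resize(a,(270,300)),cv2.resize(b,(480,300))]))"
```

```text
[537.90299153  69.39227629 149.84426376] [-18.28079964  -2.77067357  31.78221749]
fin top z (want 163.7) 163.07872177200818 930
frame top (want 123.7) 123.62586547695855 1384
tab [58.52070688 -0.42268521] 120.91674420846255 368
ring [486.58777051 235.81333494 121.8       ]
11.1167
12.9333
```

View pics/sr.png

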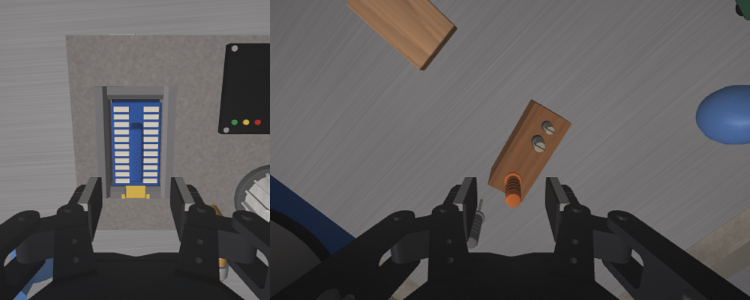

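The left picture shows the cassette seated, with its tab in the notch at (135,192). Depth agrees: fin top 163 mm, frame top 123.6 mm. The right picture shows the probe in the rack at (513,190), the sleeves at (545,135), and the grey decoy at (476,225). Next I'll measure the handle.

```bash
python3 - <<'E'
from h import *
c=pickle.load(open('rack.pkl','rb')); P=cloud(c); hsv=cv2.cvtColor(c['image'],cv2.COLOR_BGR2HSV)
o=cv2.inRange(hsv,(5,180,100),(16,255,255))>0
n,l,s,ce=cv2.connectedComponentsWithStats(o.astype(np.uint8))
for i in range(1,n):
    if s[i,4]>60: print(s[i],ce[i],np.median(P[l==i],0).round(1))
i=1+np.argmax(s[1:,4]); m=l==i
zt=np.percentile(P[m][:,2],98); t=m&(P[...,2]>zt-3)
print('ztop',zt,t.sum(),'top circle 3D',cv2.minEnclosingCircle(P[t][:,:2].astype(np.float32)),'mean',P[t].mean(0))
q=np.argwhere(t)[:,::-1].astype(np.float32);e=cv2.fitEllipse(cv2.convexHull(q)); print(e,plane(c,*e[0],134))
fl=m&(P[...,2]<78)&(P[...,2]>66); print('flange',cv2.minEnclosingCircle(P[fl][:,:2].astype(np.float32)),fl.sum())
w=(abs(P[...,2]-70)<3)&(~o)&(abs(P[...,0]-540)<130)&(abs(P[...,1]+380)<120); print('rack',cv2.minAreaRect(P[w][:,:2].astype(np.float32)),np.median(P[w][:,2]))
sl=(P[...,2]>95)&(P[...,2]<112)&(~o)&(hsv[...,1]<90)&(abs(P[...,0]-520)<90)&(abs(P[...,1]+370)<90); print('sleeves',P[sl].mean(0),sl.sum())
E
```

```text
[313 231  22  13  82] [323.46341463 235.65853659] [ 566.6 -409.4   73.1]
[315 260  19  16 188] [323.38297872 267.50531915] [ 573.5 -417.1  133. ]
ztop 134.31514818489043 185 top circle 3D ((525.5096435546875, -371.75244140625), 74.84717559814453) mean [ 573.05884873 -416.74914589  134.40129078]
((323.6833190917969, 267.3317565917969), (15.155281066894531, 18.02475357055664), 102.04730987548828) [ 573.20669648 -416.5262213   134.        ]
flange ((0.0, 0.0), 0.0) 0
rack ((569.7158203125, -401.74810791015625), (60.409202575683594, 199.78836059570312), 16.426368713378906) 69.06216459037901
sleeves [ 550.86707212 -342.22766986  104.32542211] 323
```

```bash
python3 - <<'E'
from h import *
q=down(.3); b=[573.4,-416.8]
bot.move_to([*b,190],q); bot.move_gripper(50,50)
print(bot.servo_line([*b,104],speed=90,until_force=6))
bot.move_gripper(0,50); s=bot.read_state(); print(s['ee_pos'],s['grip_width'],s['grip_force'],s['clock'])
bot.servo_line([*b,185],speed=100); bot.servo_line([*b,320],speed=200); 
s=bot.read_state(); print(s['grip_width'],s['ft_force'])
h=[486.5,235.7]
bot.move_to([*h,320],down(1.5)); bot.servo_line([*h,230],speed=120); bot.dwell(.2)
c=grab('wrist'); cv2.imwrite('pics/hov.png',c['image']); pickle.dump(c,open('hov.pkl','wb'))
s=bot.read_state(); print(s['ee_pos'],s['ft_force'],s['grip_width'],s['clock'])
cr=c['image'][80:280,200:440]; cv2.imwrite('pics/hov2.png',cv2.resize(cr,None,fx=3,fy=3,interpolation=cv2.INTER_CUBIC))
E
```

```text
False
[ 573.54503924 -416.941655    104.5734032 ] 18.72170429680123 48.688005208969116 15.1917
18.877134680762474 [ 0.24244649  0.51115706 -0.53624004]
[486.60581128 235.76095961 230.4804921 ] [ 0.31914592  0.13849259 -0.46377392] 18.605850882289914 20.4667
```

View pics/hov2.png

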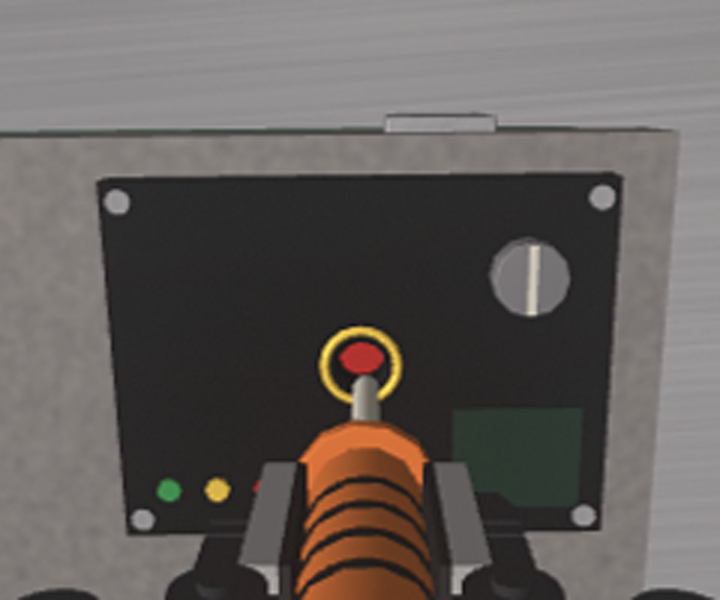

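```bash
python3 - <<'E'
from h import *
c=pickle.load(open('hov.pkl','rb')); hsv=cv2.cvtColor(c['image'],cv2.COLOR_BGR2HSV); P=cloud(c)
y=(cv2.inRange(hsv,(18,100,90),(35,255,255))>0); y[:185]=0;y[220:]=0;y[:,:303]=0;y[:,338:]=0
q=np.argwhere(y)[:,::-1].astype(np.float32); e=cv2.fitEllipse(cv2.convexHull(q)); print('ring',e,plane(c,*e[0],121.8))
w=(hsv[...,1]<70)&(hsv[...,2]>75)&(P[...,2]>128); w[:198]=0;w[225:]=0;w[:,:310]=0;w[:,335:]=0
k=np.argwhere(w)[:,::-1]; top=k[:,1].min(); print('rod rows',top,k[:,1].max())
for r in range(top,min(top+12,k[:,1].max()+1)): x=k[k[:,1]==r,0]; print(r,x.min(),x.max(),P[r,int(x.mean())].round(1))
ctr=[k[:,0].mean(),top+4.0]; print('tip ctr',plane(c,*ctr,139.5))
# expected pixel for ideal tip
d=c['Rw'].T@(np.array([486.6,235.76,139.5])-c['ew']); print('ideal px',d[:2]/d[2]*c['f']+[c['cx'],c['cy']],'dist',d[2])
E
```

```text
ring ((319.75323486328125, 201.35238647460938), (25.981204986572266, 27.672849655151367), 93.07574462890625) [486.33845773 235.74921416 121.8       ]
rod rows 205 219
205 321 322 [484.1 236.9 138.9]
206 319 324 [483.9 236.9 141.9]
207 319 325 [484.3 237.6 143.3]
208 318 325 [484.1 236.8 145.9]
209 318 325 [484.4 236.8 147.3]
210 318 325 [483.9 236.9 150.9]
211 318 324 [484.  236.8 152.9]
212 318 324 [484.2 236.8 154.4]
213 318 325 [484.3 236.8 156.4]
214 318 325 [484.2 236.8 158.7]
215 318 325 [484.1 236.8 160.9]
216 318 325 [484.5 236.8 161.8]
tip ctr [486.94350409 236.99338805 139.5       ]
ideal px [319.73397758 208.66636313] dist 224.5768553683739
```

The rod points down and its tip is about (+0.7, +1.1) mm off the hole centre. I'll correct that and press.

```bash
python3 - <<'E'
from h import *
h=[485.8,234.6]
bot.servo_line([*h,230],speed=40)
t=bot.servo_line([*h,199],speed=50,until_force=4); s=bot.read_state(); print(t,s['ee_pos'],s['ft_force'])
if not t:
    t=bot.servo_line([*h,182],speed=20,until_force=11); bot.dwell(.4); s=bot.read_state(); print(t,s['ee_pos'],s['ft_force'],s['grip_width'],s['grip_force'],s['clock'])
E
```

```text
False [485.89618318 234.67158629 199.19452189] [ 0.65426155 -0.32186685 -0.23178044]
True [486.11849707 234.71392683 185.70250191] [-0.8210782  -0.81253739  6.30836798] 18.81882186713718 49.75646674633026 22.5583
```

```bash
python3 - <<'E'
from h import *
p=bot.read_state()['ee_pos']
t=bot.servo_line([p[0],p[1],p[2]-2],speed=10,until_force=8); bot.dwell(.5); s=bot.read_state(); print(t,s['ee_pos'],s['ft_force'],s['grip_width'],s['clock'])
c=grab('wrist'); cv2.imwrite('pics/end.png',c['image'])
c=grab('side'); cv2.imwrite('pics/end2.png',cv2.hconcat([cv2.imread('pics/end.png')[60:360,150:510],cv2.resize(c['image'][60:220,230:420],(356,300))]))
E
```

```text
True [486.53493009 234.79411638 185.60073578] [-2.21325019 -1.32046367  9.79639354] 18.64494087107174 23.2667
```

View pics/end2.png

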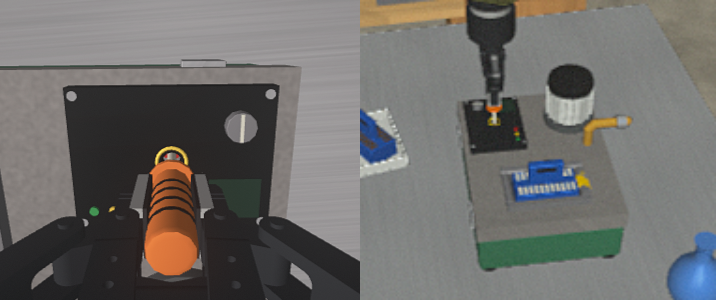

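The rod is down the ringed hole at (172,157). It is against a hard stop: 3.5 N more force moved it only 0.1 mm, and it reads 9.8 N against the spring's 5 N. The cassette is still seated at (547,180). Handing in.

```bash
python3 -c "
from rig import bot
print(bot.finish_job())"
```

```text
the job is handed in; nothing more can be done
None
```

The clean cassette is fully home in the bay with its tab in the notch and released, the probe is still gripped with the reset button held at its stop, and the job was handed in at about 23 s; I got no verdict back.

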